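# Vent position of a lint-filter canister

### The arm

A 6-joint arm with a two-finger parallel gripper is mounted at the origin on a cart in front of the work surface, level with it; the furniture and walls round the work are solid. World frame = base frame: x ahead of the robot, y to its left, z up, the work surface at z = 0. Lengths are in mm, angles in rad, forces in N, time in s.
With the tool pointing down it reaches from about 300 to 775 mm from the base axis. Payload 14.6 kg.
Tool frame: the origin (TCP) lies at the very end of the fingers, on their centre line; the grasp point (between the pads) lies 19 mm behind it; z points along the fingers, y is the line along which they close (so a half turn about z gives the same grasp; the last joint's range is limited). The gripper opens to 94 mm and grips with 3 to 60 N. Pads are 16 mm wide; open, the fingers measure 119 mm over their backs; the gripper's body (75 mm by 177 mm) begins 78 mm behind the grasp point.
Start: joints at [1.047, 0.3, 1.521, -0, 1.321, -0.067], TCP at [242.589, 493.599, 205.446] pointing down, gripper open.
Joint ranges: [-3.03, 3.03], [-0.79, 2.21], [0.23, 2.52], [-1.04, 4.18], [0, 3.07], [-2.55, 2.55]. Speed limits (rad/s): [2.22, 2.22, 2.57, 3.14, 3.14, 3.14].

### API

Orientations are given as [roll, pitch, yaw] about the fixed x, y, z axes, in that order (R = Rz(yaw) Ry(pitch) Rx(roll)).
In Python, from cell import manip gives the robot as it stands.
- The arm moves only by the tool servo_tool, never from a script. Its argument "motion" is a list that holds one entry, the list of rows, each a list of 7 numbers: the shift along the world's x, y, z as a fraction of full scale, then the turn, a rotation vector about the world's x, y, z as a fraction of full scale, then the closure, from 0 (fully open) to 1 (shut). In form: [[[x, y, z, rx, ry, rz, gripper], ...]]. A call has 1 to 10 rows; each row is the pose to reach, as a shift and turn from the pose commanded when the call began, turning the shorter way round; what a row does not reach only later rows make up. Full scale, the value 1, is 0.5 m for a shift and pi rad for a turn. A row lasts 1/10 s, in which the tool goes at most 50 mm and 8.59 degrees, less where a joint would pass 70% of its speed; a pose out of reach is approached as far as the arm can. A call with a number of a shift or a turn outside -1 to 1 is refused whole. A call with a gripper value outside its range is refused whole. The fingers move at their own pace and stop on an object; "newtons" is the grip in N (left out, the last holds). Time passes only in rows, so rows that repeat a pose let the fingers close. It gives the time, the measured TCP pose, the force, the opening and the grip force at its end, in the units of the state.
- manip.read_state(): the state, without advancing time (a new reading comes with each control period).
- manip.camera(name): name is "scene" or "top" or "wrist"; returns a dict with "frame" (480x640x3 uint8, red, green, blue), "range_z" (480x640 float32, mm along the optical axis (not along the pixel's ray), 0 where there is no reading), "vfov" (degrees; the focal length in pixels is half the picture's height over the tangent of half this angle, whatever the lens; pixels are square), "cx", "cy" (the principal point, pixels), "cam_to_world" (4x4, takes a point from camera to world coordinates). Camera axes: x right, y down, z forward; pixel columns grow to the right and rows downward; lengths in mm; the calibration is good to about 2 mm. A picture is of the moment at which its call begins.
- manip.sign_off(): hands the job in; it is judged then, once.
The state is a dict: "clock": time; "joints": joint angles; "qd": joint speeds; "effort": joint torques, N m; "eef_pos": TCP position; "eef_rot": TCP orientation; "wrist_force": force on the tool from outside, world axes, zero at the start; "moment": the same for the moment, N m; "finger_gap": finger opening in mm; "finger_force": force on a finger pad.
Only numpy, scipy, OpenCV 4.12 (cv2) and the standard library are available. Lean on these libraries where they do the work, as an engineer would, in place of code of your own. Each camera call takes 0.05 s, during which the arm holds its last target. There are 200 camera calls.

### The job

Get the lint-filter canister ready for venting: first screw the small captive drain cap on its side outlet shut (clockwise, to its stop). Then pick up the loose bayonet lid, drop its two lugs through the notches of the canister's mouth until its flange lies flat on the rim, and twist it clockwise to the single-bar mark, half-way to the quarter-turn lock; never turn it on to where the lock clicks. The lid springs back when let go, so finish while still gripping it at the half-way mark, and leave the other things on the worktop where they are.

Things in the scene. Friction and masses are not known exactly. Their poses are not given: they have to be found in the camera images.
- canister_rim (a point): Centre of the mouth of the grey round lint-filter canister, level with its rim, 62 mm above the worktop; the canister is fixed there, 90 mm across, foot 112 mm. z up. The mouth is a hole 48 mm across in a 12 mm thick ledge, with two opposite notches along the canister's x and -x. The drain cap's upright post, 28 mm across, stands 97 mm from this axis along the canister's +y.
- notch (a point): One of the two equal notches of the mouth (the other lies opposite), at rim height, 29 mm from the canister's axis along its +x. Each is 16 mm wide with parallel sides and ends 33 mm from the axis. A white dot on the rim marks it. A lug has about 2.5 mm play either side in it, the stem 1.5 mm all round in the hole.
- halfway_mark (a point): The single white bar on the rim, 41 mm from the axis, 45 deg clockwise (seen from above) from the notch; another lies opposite. The lid's bar grip points at it at half-way. Two white bars side by side, 90 deg clockwise from the notch, mark the lock.
- bayonet_lid_mid (a point): Centre of the loose grey bayonet lid (about 120 g), half-way up its 56 mm; starts upright, 28 mm above the worktop. z up, x along its bar grip and lugs; a half turn leaves it the same. The bar, 64 mm long, 14 mm thick (y; pinch it so), 30 mm high, ends 28 mm above this point. Flange: 72 mm across, from 8 to 2 mm below it. Seated, this point is 8 mm above the rim's centre.
- lid_lug (a point): Outer end of one of the lid's two equal lugs at the stem's foot, 30 mm from the axis along the lid's +x, 25 mm below the lid's centre; the other lies opposite. Each is 11 mm wide and 6 mm high. The stem below the flange is 45 mm across and 20 mm long. When seated, the lugs' tops pass 2 mm beneath the ledge.
- carrier (a joint): Sprung dark ring inside the canister; its two pockets take the lid's lugs and turn with them, lagging the lid by up to 0.13 rad (play). 0 rad: pockets under the notches, where its spring (0.05 N m at half-way) returns it. Grows clockwise seen from above: 0.785 half-way. The lock's spring plunger begins to resist a lug at about 0.95 and clicks behind it near 1.57.
- drain_cap (a joint): Captive grey screw cap on top of the outlet post. 0 rad: shut, at its stop, its bar in line with the outlet pipe (along the canister's y). Positive: open, turned anticlockwise seen from above by that angle. It starts 0.7 to 1.3 rad open, stays where it is left (friction 0.04 N m), and does not rise or sink.
- drain_cap_grip (a point): Middle of the drain cap's bar grip, on the cap's axis, 48 mm above the worktop. Its y runs along the bar and turns with the cap; z up. The bar is 34 mm long, 12 mm thick (pinch it across its thickness) and 28 mm high, from 34 to 62 mm above the worktop, on a round cap 36 mm across and 8 mm thick.
- wax_jar: Bystander, leave alone: low round jar, 62 mm across, 35 mm high; origin at its underside.
- tape_roll: Bystander, leave alone: roll of tape lying flat, 100 mm across, 25 mm high; origin at its underside.
- candle: Bystander, leave alone: candle in a glass, 76 mm across, 90 mm high; origin at its underside.
- dropper: Bystander, leave alone: small dropper bottle, 33 mm across, 102 mm high; origin at its underside.
- marker: Bystander, leave alone: marker pen lying flat, 135 mm long along its y, 17 mm thick; origin at its underside.
Things that resemble listed ones, but are neither listed nor needed, are in the scene too. What is shaped like the part that bears bayonet_lid_mid but orange or turquoise is not meant.

How it is judged:
By the outcome, as a careful person would: the job done as asked, in the order asked, and still so for the second after the job is handed in, while the arm keeps its last pose, push and grip.
It also fails if it takes over 54 s, if anything falls off the work surface, if the arm or the gripper's body presses on something with over 40 N, if the wrist force passes 120 N, or if a joint passes its speed limit or range.

## Working session

There is one attempt and no reset: what is moved stays moved. The work goes in short steps, Python scripts to look and compute and a tool call to move; the robot and the scene stay as the last step left them, time stands still between calls to the robot, and variables do not carry over. Pictures are saved under pics/ and viewed, at most 10 in all, crops included, and the job is handed in when it is done.

Besides the shell and the picture viewer there is one more tool, called as a command line: name --argument value ..., lists and objects as JSON in quotes. servo_tool: Moves the arm, as the interface text tells. Its arguments: {"type":"object","properties":{"motion":{"type":"array"},"newtons":{"type":"number"}},"required":["motion"]}

```bash
mkdir -p pics; cat > h.py <<'E'
import numpy as np, cv2
from cell import manip
def shot(name, fn=None):
    c=manip.camera(name)
    if fn: cv2.imwrite('pics/'+fn, cv2.cvtColor(c['frame'],cv2.COLOR_RGB2BGR))
    return c
def cloud(c):
    f=240/np.tan(np.radians(c['vfov'])/2); z=c['range_z'].astype(float)
    v,u=np.mgrid[0:480,0:640]
    p=np.stack([(u-c['cx'])/f*z,(v-c['cy'])/f*z,z],-1)
    T=np.array(c['cam_to_world']); w=p@T[:3,:3].T+T[:3,3]; w[z==0]=np.nan
    return w
E
python3 - <<'E'
from h import *
c=shot('top','top1.png'); w=cloud(c); np.savez('top.npz',w=w,f=c['frame'])
d=shot('scene','sc1.png'); np.savez('sc.npz',w=cloud(d),f=d['frame'])
print(c['cam_to_world'],c['vfov']); s=manip.read_state(); print(s)
E
```

```text
[[-1.71661488e-02 -9.89077384e-01  1.46394166e-01  3.72511234e+02]
 [-9.99374846e-01  1.24471020e-02 -3.30905966e-02  1.06636875e+02]
 [ 3.09069777e-02 -1.46870685e-01 -9.88672727e-01  1.10160741e+03]
 [ 0.00000000e+00  0.00000000e+00  0.00000000e+00  1.00000000e+00]] 54.05627138685115
{'clock': 0.1, 'joints': array([ 1.04743304e+00,  3.00401386e-01,  1.52149181e+00, -1.01467641e-05,
        1.32069841e+00, -6.66045545e-02]), 'qd': array([ 0.00146366, -0.00275402, -0.00249529,  0.00023786, -0.00107413,
        0.00100017]), 'effort': array([ 2.11484650e-03, -5.32649660e+01, -3.53284800e+01,  7.09625054e-02,
        2.34472216e-02, -7.09885126e-05]), 'eef_pos': array([242.46773803, 493.41947264, 204.96233441]), 'eef_rot': array([-3.14059526e+00, -5.66788676e-05,  2.68483641e+00]), 'wrist_force': array([0.89346484, 0.02991587, 0.44278166]), 'moment': array([ 0.02693957, -0.00672862, -0.00504689]), 'finger_force': 0.0, 'finger_gap': 93.88702005354844}
```

View pics/top1.png

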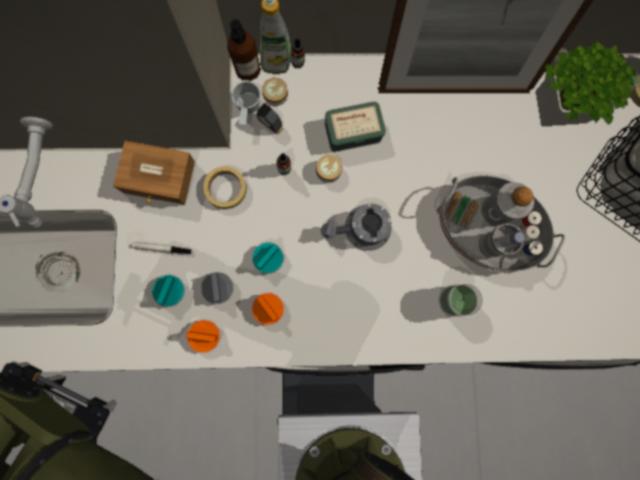

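View pics/sc1.png

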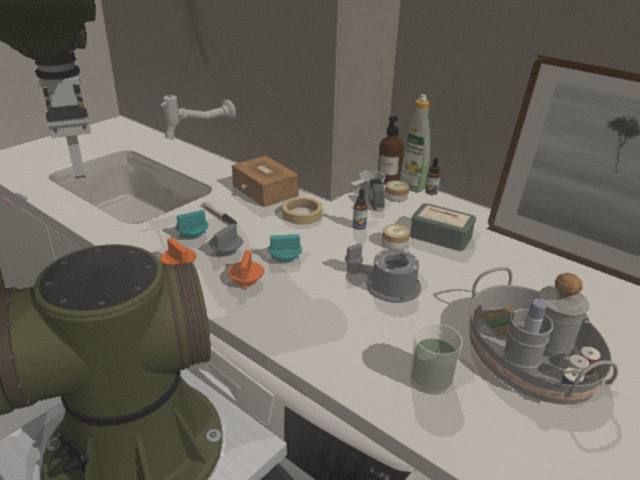

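The top view shows the canister at about (370,227), the drain cap at (331,230) and the grey lid at (217,288), with orange and turquoise decoys around the lid.

```bash
python3 - <<'E'
from h import *
d=np.load('top.npz'); w=d['w']; f=d['f']
def reg(u0,u1,v0,v1,z0,z1):
    p=w[v0:v1,u0:u1].reshape(-1,3); p=p[(p[:,2]>z0)&(p[:,2]<z1)]
    r=cv2.minAreaRect(p[:,:2].astype(np.float32)); print(len(p),p.mean(0).round(1),r)
reg(345,395,200,255,56,70)
reg(320,345,215,245,52,70)
reg(200,235,270,306,46,65)
reg(200,235,270,306,18,36)
im=cv2.cvtColor(f,cv2.COLOR_RGB2BGR)
a=cv2.resize(im[195:260,315:400],None,fx=9,fy=9,interpolation=cv2.INTER_CUBIC)
cv2.imwrite('pics/crop.png',a[:600,:800])
E
```

```text
837 [577.9 -56.1  63.6] ((578.5122680664062, -56.3992919921875), (88.78367614746094, 88.74832153320312), 34.297664642333984)
81 [566.3  39.9  62.8] ((567.519287109375, 39.58116912841797), (11.735796928405762, 34.66602325439453), 72.9134292602539)
203 [439.2 293.9  56.9] ((439.3626708984375, 294.83837890625), (63.004737854003906, 15.000853538513184), 6.942607402801514)
583 [438.8 293.1  27.7] ((439.92138671875, 294.7178039550781), (71.68085479736328, 70.94527435302734), 70.54425811767578)
```

View pics/crop.png

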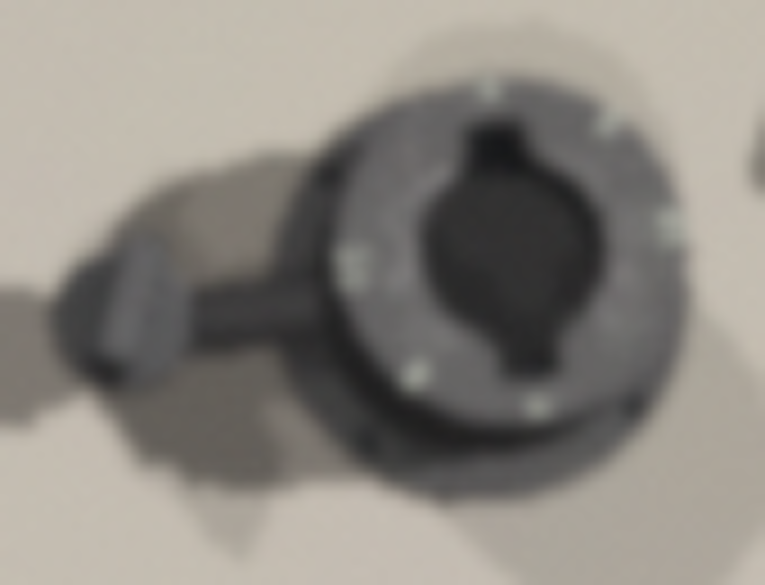

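The crop shows the notches at about (495,150) and (528,355), and the cap bar running from (110,350) to (150,240). That gives:

- **Canister:** (578.5,-56.4), yaw about 6.5°. The cap is 96.6 mm away, against 97 given.
- **Cap:** (567.5,39.6), bar at 163°, so about 1.16 rad open.
- **Lid:** (439.3,294.8), bar at 7°.

All sizes agree with the task. Next I go above the cap.

servo_tool --motion '[[[0.65,-0.908,-0.11,0,0,0.05,0.57],[0.65,-0.908,-0.11,0,0,0.05,0.57],[0.65,-0.908,-0.11,0,0,0.05,0.57],[0.65,-0.908,-0.11,0,0,0.05,0.57],[0.65,-0.908,-0.11,0,0,0.05,0.57],[0.65,-0.908,-0.11,0,0,0.05,0.57],[0.65,-0.908,-0.11,0,0,0.05,0.57],[0.65,-0.908,-0.11,0,0,0.05,0.57],[0.65,-0.908,-0.11,0,0,0.05,0.57],[0.65,-0.908,-0.11,0,0,0.05,0.57]]]' --newtons 20

```text
clock: 1.1
eef_pos: [531.1, 89.7, 156.4]
eef_rot: [-3.141, -0.0, 2.842]
wrist_force: [0.4, 1.1, 0.4]
finger_gap: 40.5
finger_force: 0.0
```

servo_tool --motion '[[[0.06,-0.083,-0.01,0,0,0,0.57],[0.06,-0.083,-0.01,0,0,0,0.57],[0.06,-0.083,-0.01,0,0,0,0.57],[0.06,-0.083,-0.01,0,0,0,0.57]]]'

```text
clock: 1.5
eef_pos: [559.8, 51.0, 151.7]
eef_rot: [3.142, -0.0, 2.842]
wrist_force: [-0.1, 0.4, 0.0]
finger_gap: 40.4
finger_force: 0.0
```

```bash
python3 - <<'E'
from h import *
c=shot('wrist','wr1.png'); w=cloud(c); np.savez('wr.npz',w=w,f=c['frame'])
s=manip.read_state(); print(s['eef_pos'],s['eef_rot'],s['joints'])
g=manip.read_state()['eef_pos'][:2]
m=(w[...,2]>54)&(w[...,2]<70)&(np.hypot(w[...,0]-567.5,w[...,1]-39.6)<24)
p=w[m]; print(len(p),p.mean(0)); 
if len(p)>5: print(cv2.minAreaRect(p[:,:2].astype(np.float32)))
m=(w[...,2]>54)&(w[...,2]<70)&(np.hypot(w[...,0]-578.5,w[...,1]+56.4)<52)
p=w[m]; print(len(p)); 
if len(p)>5: print(cv2.minEnclosingCircle(p[:,:2].astype(np.float32)))
E
```

```text
[559.79640491  51.29391006 151.91221977] [ 3.14150431e+00 -1.11736112e-04  2.84319219e+00] [ 2.61625888e-02  3.74925591e-01  1.54961118e+00  1.27237488e-04
  1.21713362e+00 -1.24627734e+00]
798 [568.1503536   38.21288918  61.72967448]
((568.9847412109375, 37.78009033203125), (11.42999267578125, 33.60909652709961), 72.65237426757812)
4671
((573.3533935546875, -57.711238861083984), 44.402427673339844)
```

View pics/wr1.png

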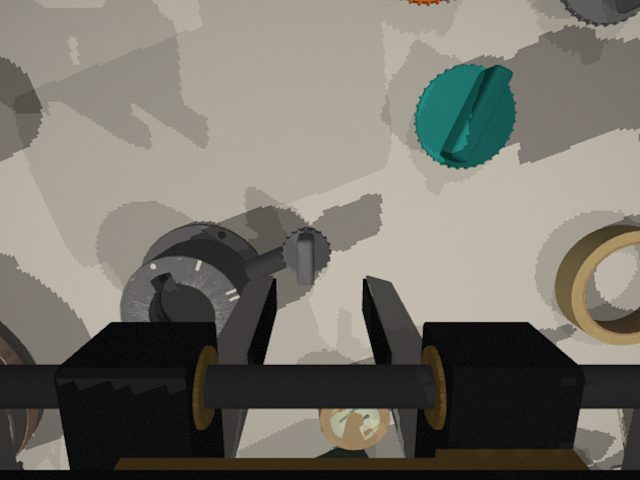

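The wrist view shows the cap bar at about (305,255), standing between the fingers' plane. Wrist and top measurements agree within 2 mm. I descend and close.

servo_tool --motion '[[[0.016,-0.023,0,0,0,0,0.57],[0.016,-0.023,-0.06,0,0,0,0.57],[0.016,-0.023,-0.14,0,0,0,0.57],[0.016,-0.023,-0.19,0,0,0,0.57],[0.016,-0.023,-0.222,0,0,0,0.57],[0.016,-0.023,-0.222,0,0,0,0.57],[0.016,-0.023,-0.222,0,0,0,0.57]]]'

```text
clock: 2.25
eef_pos: [568.8, 38.7, 41.5]
eef_rot: [3.141, 0.001, 2.842]
wrist_force: [0.3, -0.4, 0.9]
finger_gap: 40.1
finger_force: 0.0
```

servo_tool --motion '[[[0,0,0,0,0,0,1],[0,0,0,0,0,0,1],[0,0,0,0,0,0,1],[0,0,0,0,0,0,1],[0,0,0,0,0,0,1]]]' --newtons 20

```text
clock: 2.75
eef_pos: [568.3, 38.0, 41.3]
eef_rot: [-3.141, 0.0, 2.842]
wrist_force: [-2.6, -5.4, 5.0]
finger_gap: 11.8
finger_force: 20.0
```

servo_tool --motion '[[[0,0,0,0,0,-0.04,1],[0,0,0,0,0,-0.08,1],[0,0,0,0,0,-0.12,1],[0,0,0,0,0,-0.16,1],[0,0,0,0,0,-0.2,1],[0,0,0,0,0,-0.24,1],[0,0,0,0,0,-0.28,1],[0,0,0,0,0,-0.32,1],[0,0,0,0,0,-0.35,1],[0,0,0,0,0,-0.35,1]]]'

```text
clock: 3.75
eef_pos: [568.2, 37.9, 41.2]
eef_rot: [-3.141, 0.001, 1.739]
wrist_force: [-3.2, -5.9, 5.5]
finger_gap: 12.0
finger_force: 20.0
```

```bash
python3 - <<'E'
from h import *
s=manip.read_state(); print(s['eef_pos'],s['eef_rot'],s['wrist_force'],s['moment'])
E
```

```text
[568.18040336  37.86997299  41.23047267] [-3.14105584e+00  1.11183853e-03  1.73871451e+00] [-3.20140448 -5.86103409  5.45028551] [-1.20444737  0.72644883 -0.05391522]
```

servo_tool --motion '[[[0,0,0,0,0,-0.008,1],[0,0,0,0,0,-0.016,1],[0,0,0,0,0,-0.024,1],[0,0,0,0,0,-0.03,1],[0,0,0,0,0,-0.03,1]]]'

```text
clock: 4.25
eef_pos: [568.2, 37.9, 41.2]
eef_rot: [-3.141, 0.001, 1.648]
wrist_force: [-3.8, -6.1, 5.1]
finger_gap: 11.9
finger_force: 20.3
```

```bash
python3 - <<'E'
from h import *
s=manip.read_state(); print(s['eef_pos'],s['eef_rot'],s['wrist_force'],s['moment'])
E
```

```text
[568.18178917  37.86820164  41.23588361] [-3.14115595e+00  1.39221517e-03  1.64790021e+00] [-3.81562876 -6.14466715  5.11413608] [-1.25732506  0.73472262  0.34485583]
```

The moment jumped to 0.34 N m at the expected angle (yaw about 1.65–1.68), so the cap is at its stop. I release and lift.

servo_tool --motion '[[[0,0,0,0,0,0,0.57],[0,0,0,0,0,0,0.57],[0,0,0,0,0,0,0.57],[0,0,0.05,0,0,0,0.57],[0,0,0.14,0,0,0,0.57],[0,0,0.24,0,0,0,0.57],[-0.05,0.1,0.24,0,0,0.04,0.57],[-0.1,0.2,0.24,0,0,0.08,0.57],[-0.15,0.3,0.24,0,0,0.12,0.57],[-0.18,0.36,0.24,0,0,0.16,0.57]]]'

```text
clock: 5.25
eef_pos: [477.7, 219.2, 161.0]
eef_rot: [3.141, -0.0, 2.156]
wrist_force: [0.8, -0.7, 0.7]
finger_gap: 40.2
finger_force: 0.0
```

```bash
python3 - <<'E'
from h import *
s=manip.read_state(); print(s['eef_pos'],s['eef_rot'])
def rect(c,x,y,r,z0,z1):
    w=cloud(c); m=(w[...,2]>z0)&(w[...,2]<z1)&(np.hypot(w[...,0]-x,w[...,1]-y)<r); p=w[m].astype(np.float32)
    print(len(p), p.mean(0) if len(p) else '', cv2.minAreaRect(p[:,:2]) if len(p)>5 else '')
c=shot('wrist','wr2.png')
rect(c,568,38.5,24,54,70); rect(c,439.3,294.8,45,46,66); rect(c,439.3,294.8,45,18,36)
t=shot('top'); rect(t,568,38.5,24,54,70)
E
```

```text
[477.73634143 219.1743221  160.97626637] [ 3.14103683e+00 -3.24214653e-05  2.15564420e+00]Traceback (most recent call last):
  File "<stdin>", line 7, in <module>
  File "<stdin>", line 5, in rect
cv2.error: OpenCV(4.12.0) /io/opencv/modules/imgproc/src/convhull.cpp:143: error: (-215:Assertion failed) total >= 0 && (depth == CV_32F || depth == CV_32S) in function 'convexHull'
```

```bash
cat >> h.py <<'E'
def rect(c,x,y,r,z0,z1):
    w=cloud(c); m=(w[...,2]>z0)&(w[...,2]<z1)&(np.hypot(w[...,0]-x,w[...,1]-y)<r); p=w[m].astype(np.float32)
    print(len(p), p.mean(0) if len(p) else '', cv2.minAreaRect(np.ascontiguousarray(p[:,:2])) if len(p)>5 else '')
E
python3 - <<'E'
from h import *
c=shot('wrist')
rect(c,568,38.5,24,54,70); rect(c,439.3,294.8,45,46,66); rect(c,439.3,294.8,45,18,36)
t=shot('top'); rect(t,568,38.5,24,54,70)
rect(t,578,-56,50,56,70)
E
```

```text
0  
1953 [441.34265  292.9154    55.988194] ((441.79888916015625, 293.0821838378906), (63.76924514770508, 14.08183765411377), 7.421395778656006)
5423 [441.3217   293.47498   26.405127] ((441.78460693359375, 293.1739196777344), (73.09496307373047, 73.1757583618164), 73.46358489990234)
85 [567.0064    39.53602   62.776165] ((567.378173828125, 39.458011627197266), (12.181547164916992, 34.334999084472656), 7.20789909362793)
839 [578.0325   -56.07908   63.558147] ((577.8837280273438, -56.94215774536133), (88.38374328613281, 87.67864990234375), 87.68148040771484)
```

The cap bar now lies at 97.2°, in line with the pipe. The lid is at (441.8,293.1), bar at 7.4°. I go down over the lid.

servo_tool --motion '[[[-0.072,0.148,0,0,0,0.047,0.57],[-0.072,0.148,0,0,0,0.094,0.57],[-0.072,0.148,0,0,0,0.141,0.57],[-0.072,0.148,0,0,0,0.188,0.57],[-0.072,0.148,0,0,0,0.235,0.57],[-0.072,0.148,0,0,0,0.282,0.57],[-0.072,0.148,0,0,0,0.329,0.57],[-0.072,0.148,-0.02,0,0,0.355,0.57],[-0.072,0.148,-0.1,0,0,0.355,0.57],[-0.072,0.148,-0.14,0,0,0.355,0.57]]]'

```text
clock: 6.4
eef_pos: [442.9, 290.1, 88.4]
eef_rot: [-3.141, -0.002, -3.02]
wrist_force: [0.6, -0.8, 0.1]
finger_gap: 40.6
finger_force: 0.0
```

servo_tool --motion '[[[0,0,0,0,0,0,0.57],[0,0,0,0,0,0,0.57]]]'

```text
clock: 6.6
eef_pos: [443.7, 291.1, 91.4]
eef_rot: [3.142, 0.0, -3.019]
wrist_force: [0.6, -0.1, 1.3]
finger_gap: 40.3
finger_force: 0.0
```

servo_tool --motion '[[[-0.004,0.004,-0.05,0,0,0.002,0.57],[-0.004,0.004,-0.1,0,0,0.002,0.57],[-0.004,0.004,-0.122,0,0,0.002,0.57],[-0.004,0.004,-0.122,0,0,0.002,0.57],[-0.004,0.004,-0.122,0,0,0.002,1],[-0.004,0.004,-0.122,0,0,0.002,1],[-0.004,0.004,-0.122,0,0,0.002,1],[-0.004,0.004,-0.122,0,0,0.002,1],[-0.004,0.004,-0.122,0,0,0.002,1]]]' --newtons 40

```text
clock: 7.5
eef_pos: [441.2, 293.7, 30.4]
eef_rot: [3.141, 0.001, -3.011]
wrist_force: [-0.9, -0.6, 6.7]
finger_gap: 13.6
finger_force: 40.0
```

servo_tool --motion '[[[0,0,0.06,0,0,0,1],[0,0,0.16,0,0,0,1],[0,0,0.26,0,0,0,1],[0.04,-0.09,0.26,0,0,0,1],[0.08,-0.18,0.26,0,0,0,1],[0.12,-0.27,0.26,0,0,0,1],[0.16,-0.36,0.26,0,0,0,1],[0.2,-0.45,0.26,0,0,0,1],[0.24,-0.51,0.26,0,0,0,1],[0.28,-0.52,0.26,0,0,0,1]]]'

```text
clock: 8.5
eef_pos: [581.5, 30.2, 159.7]
eef_rot: [-3.141, -0.0, -3.014]
wrist_force: [-0.7, 1.5, -0.9]
finger_gap: 13.6
finger_force: 40.0
```

servo_tool --motion '[[[0,0,0,0,0,0,1],[0,0,0,0,0,0,1]]]'

```text
clock: 8.7
eef_pos: [580.5, 33.7, 159.3]
eef_rot: [3.141, -0.001, -3.011]
wrist_force: [-0.1, 0.1, -1.2]
finger_gap: 13.5
finger_force: 40.0
```

```bash
cat >> h.py <<'E'
from scipy.optimize import least_squares
def canister(w,x0=578.5,y0=-57):
    # outer rim radius 45, hole radius 24: fit via boundary points by angle
    ok=(w[...,2]>56)&(w[...,2]<68); p=w[ok]; 
    best=None
    d=np.hypot(p[:,0]-x0,p[:,1]-y0); p=p[d<55]
    a=np.arctan2(p[:,1]-y0,p[:,0]-x0); d=np.hypot(p[:,0]-x0,p[:,1]-y0)
    E=[];
    for b in np.arange(-np.pi,np.pi,np.radians(4)):
        m=(a>=b)&(a<b+np.radians(4))
        if m.sum()>8:
            i=np.argmax(d[m]); E.append(p[m][i])
    E=np.array(E)
    s=least_squares(lambda q:np.hypot(E[:,0]-q[0],E[:,1]-q[1])-44.7,[x0,y0],loss='soft_l1',f_scale=.7)
    r=s.fun; print('outer',s.x,len(E),np.abs(r).round(1).tolist(), 'z',np.median(p[:,2]))
    return s.x
E
python3 - <<'E'
from h import *
s=manip.read_state(); print(s['eef_pos'],s['eef_rot'],s['finger_gap'],s['wrist_force'])
canister(np.load('wr.npz')['w'])
c=shot('wrist','wr3.png'); w=cloud(c); np.savez('wr3.npz',w=w,f=c['frame']); canister(w)
E
```

```text
[580.47382559  33.66504443 159.28145639] [ 3.14140447e+00 -1.04869645e-03 -3.01108881e+00] 13.540446668019435 [-0.13460036  0.09207578 -1.21375058]
outer [580.35116827 -58.45569402] 56 [0.1, 0.2, 0.1, 0.3, 0.4, 0.1, 0.7, 0.7, 0.5, 0.3, 0.3, 0.5, 0.7, 0.1, 0.6, 0.2, 0.2, 0.1, 0.8, 0.0, 0.3, 9.8, 15.0, 14.3, 13.9, 13.5, 11.9, 11.8, 10.0, 9.0, 6.7, 4.3, 1.7, 0.1, 0.5, 0.3, 0.5, 0.4, 0.1, 0.3, 0.1, 0.1, 0.1, 0.5, 0.3, 0.1, 0.2, 0.5, 0.3, 0.1, 0.1, 0.0, 0.3, 0.3, 0.1, 0.1] z 62.21204114628378
outer [580.3754885 -58.3030059] 90 [0.3, 0.0, 0.1, 0.5, 0.1, 0.1, 0.2, 0.4, 0.2, 0.2, 0.2, 0.2, 0.1, 0.4, 0.6, 0.2, 0.1, 0.5, 0.4, 0.1, 0.0, 0.2, 0.1, 0.6, 0.3, 0.5, 0.3, 0.4, 0.1, 0.0, 0.1, 0.4, 0.2, 0.4, 0.3, 0.8, 0.0, 0.1, 0.4, 0.1, 0.0, 0.0, 0.2, 0.2, 0.3, 0.2, 0.3, 0.2, 0.3, 0.1, 0.4, 0.0, 0.2, 0.1, 0.3, 0.2, 0.1, 0.0, 0.3, 0.2, 0.0, 0.2, 0.2, 0.2, 0.0, 0.1, 0.3, 0.1, 0.2, 0.0, 0.2, 0.1, 0.0, 0.2, 0.2, 0.2, 0.0, 0.2, 0.2, 0.1, 0.2, 0.2, 0.1, 0.2, 0.2, 0.1, 0.2, 0.1, 0.2, 0.1] z 62.284978371573175
```

View pics/wr3.png

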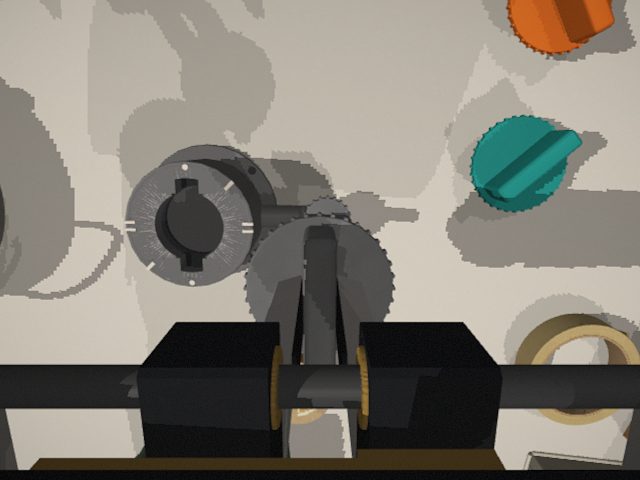

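The wrist view shows the whole rim, with notch dots at (185,167) and (192,282) and the lid held below the fingers. From this picture I work out the canister yaw and the held lid's centre and bar direction.

```bash
python3 - <<'E'
from h import *
d=np.load('wr3.npz'); w=d['w']; f=d['f'].astype(int)
cen=np.array([580.4,-58.3])
def near(u,v):
    g=f[v-7:v+8,u-7:u+8].min(-1); k=g>150
    p=w[v-7:v+8,u-7:u+8][k]; return p.mean(0),k.sum()
for u,v in [(185,167),(192,282),(229,185),(151,267)]:
    p,n=near(u,v); r=p[:2]-cen; print(n,p.round(1),np.hypot(*r).round(1),np.degrees(np.arctan2(r[1],r[0])).round(1))
# held lid
m=(w[...,2]>100)&(w[...,2]<200); m[320:]=False
p=w[m]; h,e=np.histogram(p[:,2],np.arange(100,200,3)); print([(int(a),int(b)) for a,b in zip(e,h) if b>50])
m2=m&(np.abs(w[...,2]-156)<4); p=w[m2]; v,u=np.nonzero(m2)
print(len(p))
E=[]
x0,y0=580.5,33.7
a=np.arctan2(p[:,1]-y0,p[:,0]-x0); dd=np.hypot(p[:,0]-x0,p[:,1]-y0)
for b in np.arange(-np.pi,np.pi,.1):
    k=(a>=b)&(a<b+.1)
    if k.sum()>8: 
        i=np.argmax(dd[k])
        if dd[k][i]>30: E.append(p[k][i])
E=np.array(E); s=least_squares(lambda q:np.hypot(E[:,0]-q[0],E[:,1]-q[1])-q[2],[x0,y0,36],loss='soft_l1',f_scale=.5); print('flange',s.x,len(E),s.fun.round(1))
m3=m&(w[...,2]>178); q=w[m3]; print(len(q),q.mean(0)); print(cv2.minAreaRect(q[:,:2].astype(np.float32)))
E
```

```text
29 [539.8 -63.6  63.5] 41.0 -172.6
69 [641.6 -66.   20.5] 61.7 -7.2
33 [548.1 -33.4  63.5] 40.8 142.3
89 [nan nan nan] nan nan
[(151, 424), (154, 7100), (160, 71), (163, 104), (166, 141), (169, 157), (172, 174), (175, 186), (178, 196), (181, 589), (184, 2504), (187, 176), (190, 213), (193, 191), (196, 202)]
7527
flange [580.63526896  33.15249854  36.61649255] 42 [-1.1  0.3 -0.7  0.2  0.2 -0.1  0.1 -0.9  0.2 -0.2  0.2  0.2 -0.1  0.3
 -1.1  0.2 -0.1  0.1  0.5  0.1  0.1 -1.  -1.1  0.6 -0.   0.4 -1.   0.3
 -0.7  0.4  0.2  0.1  0.3 -1.   0.3 -0.8  0.3  0.   0.   0.2 -0.3  0.2]
4157 [567.55593759  31.42948391 186.40076429]
((567.94921875, 30.549894332885742), (34.27302551269531, 33.98419952392578), 47.475154876708984)
```

servo_tool --motion '[[[0,-0.08,0,0,0,0,1],[0,-0.15,0,0,0,0,1],[0,-0.183,-0.04,0,0,0,1],[0,-0.183,-0.1,0,0,0,1],[0,-0.183,-0.12,0,0,0,1],[0,-0.183,-0.12,0,0,0,1],[0,-0.183,-0.12,0,0,0,1]]]'

```text
clock: 9.45
eef_pos: [581.2, -57.3, 101.0]
eef_rot: [-3.141, 0.001, -3.01]
wrist_force: [-0.3, -0.5, -0.8]
finger_gap: 14.1
finger_force: 40.0
```

```bash
python3 - <<'E'
from h import *
s=manip.read_state(); print(s['eef_pos'],s['eef_rot'],s['finger_gap'],s['wrist_force'],s['moment'],s['clock'])
E
```

```text
[581.2490238  -57.25394364 100.98286776] [-3.14128024e+00  1.12549726e-03 -3.00986861e+00] 14.097788986192654 [-0.27778615 -0.48688439 -0.83935233] [0.05636307 0.03328989 0.03638889] 9.45
```

servo_tool --motion '[[[-0.0015,-0.001,0,0,0,0,1],[-0.0015,-0.001,-0.01,0,0,0,1],[-0.0015,-0.001,-0.018,0,0,0,1],[-0.0015,-0.001,-0.024,0,0,0,1],[-0.0015,-0.001,-0.028,0,0,0,1],[-0.0015,-0.001,-0.028,0,0,0,1]]]'

```text
clock: 10.05
eef_pos: [580.0, -58.4, 85.4]
eef_rot: [3.141, -0.001, -3.011]
wrist_force: [0.3, -0.3, 0.0]
finger_gap: 13.8
finger_force: 40.0
```

The lid foot is 7 mm into the mouth without contact. I continue to the seat.

servo_tool --motion '[[[0,0,-0.008,0,0,0,1],[0,0,-0.016,0,0,0,1],[0,0,-0.022,0,0,0,1],[0,0,-0.026,0,0,0,1],[0,0,-0.026,0,0,0,1],[0,0,-0.026,0,0,0,1]]]'

```text
clock: 10.65
eef_pos: [580.2, -58.4, 72.7]
eef_rot: [-3.142, 0.0, -3.011]
wrist_force: [-0.5, -0.4, -0.7]
finger_gap: 13.6
finger_force: 40.0
```

```bash
python3 - <<'E'
from h import *
s=manip.read_state(); print(s['eef_pos'],s['eef_rot'],s['finger_gap'],s['wrist_force'],s['moment'],s['clock'])
E
```

```text
[580.16512056 -58.42387046  72.72101522] [-3.14157720e+00  8.74665230e-05 -3.01090886e+00] 13.60995367957327 [-0.53141858 -0.39622361 -0.66763723] [0.05863559 0.00012116 0.01664501] 10.65
```

servo_tool --motion '[[[0,0,-0.001,0,0,0,1],[0,0,-0.002,0,0,0,1],[0,0,-0.003,0,0,0,1],[0,0,-0.003,0,0,0,1]]]'

```text
clock: 11.05
eef_pos: [580.2, -58.4, 72.4]
eef_rot: [-3.141, 0.001, -3.011]
wrist_force: [-6.5, 1.2, 12.1]
finger_gap: 13.6
finger_force: 40.0
```

Seated: contact at TCP z 72.4, as predicted. I ease the press a little and twist clockwise.

servo_tool --motion '[[[0,0,0.0005,0,0,-0.03,1],[0,0,0.0005,0,0,-0.06,1],[0,0,0.0005,0,0,-0.09,1],[0,0,0.0005,0,0,-0.12,1],[0,0,0.0005,0,0,-0.15,1],[0,0,0.0005,0,0,-0.18,1],[0,0,0.0005,0,0,-0.21,1],[0,0,0.0005,0,0,-0.23,1],[0,0,0.0005,0,0,-0.245,1],[0,0,0.0005,0,0,-0.245,1]]]'

```text
clock: 12.05
eef_pos: [580.7, -58.9, 72.5]
eef_rot: [3.141, 0.002, 2.501]
wrist_force: [-0.6, -2.8, 7.1]
finger_gap: 13.7
finger_force: 40.0
```

```bash
python3 - <<'E'
from h import *
s=manip.read_state(); print(s['eef_pos'],s['eef_rot'],s['finger_gap'],s['wrist_force'],s['moment'],s['clock'])
c=shot('top'); rect(c,579,-57,45,90,105); 
cv2.imwrite('pics/t4.png',cv2.resize(cv2.cvtColor(c['frame'],cv2.COLOR_RGB2BGR)[180:270,310:420],None,fx=6,fy=6))
c=shot('wrist','wr4.png')
E
```

```text
[580.7436308  -58.85684608  72.50197116] [3.14111024e+00 2.03537493e-03 2.50088096e+00] 13.728599066491363 [-0.64087442 -2.75108173  7.14151121] [-0.40085706  0.1561963   0.01268859] 12.05
0
```

View pics/wr4.png

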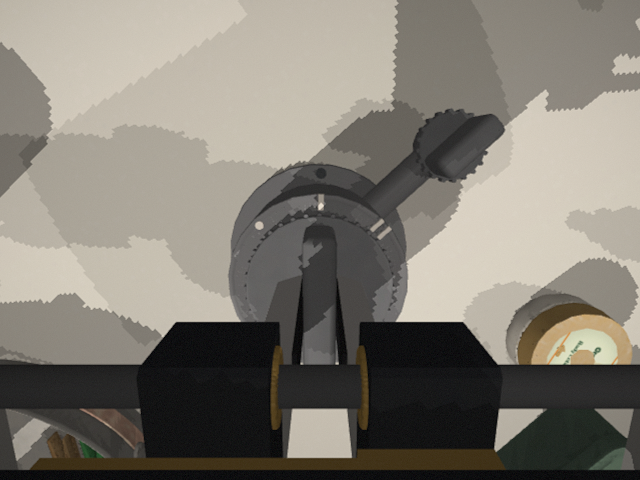

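The bar points at the single mark at (321,202); the double bars at (380,228) are still well beyond it, and the cap bar is in line with its pipe. I add a small bit so the carrier's play is shared, then check.

servo_tool --motion '[[[0,0,0,0,0,-0.01,1],[0,0,0,0,0,-0.019,1],[0,0,0,0,0,-0.019,1],[0,0,0,0,0,-0.019,1]]]'

```text
clock: 12.55
eef_pos: [580.7, -58.9, 72.5]
eef_rot: [3.141, 0.002, 2.443]
wrist_force: [-1.2, -2.7, 6.6]
finger_gap: 13.8
finger_force: 40.0
```

```bash
python3 - <<'E'
from h import *
s=manip.read_state(); print(s['eef_pos'],s['eef_rot'],s['finger_gap'],s['wrist_force'],s['moment'],s['clock'])
def bar(w,z0,z1,cx,cy):
    m=(w[...,2]>z0)&(w[...,2]<z1)&(np.hypot(w[...,0]-cx,w[...,1]-cy)<40); p=w[m]
    print(len(p),p.mean(0))
    if len(p)>50:
        q=p[:,:2]-p[:,:2].mean(0); v=np.linalg.svd(q,full_matrices=False)[2][0]; print('pca',np.degrees(np.arctan2(v[1],v[0])))
c=shot('wrist'); w=cloud(c); bar(w,96,101,580,-58)
m=(abs(w[...,2]-68)<3)&(np.hypot(w[...,0]-580,w[...,1]+58)<38); print('flange z',np.median(w[m][:,2]),w[m][:,2].std())
rect(c,568.5,38,24,54,70)
E
```

```text
[580.69035517 -58.9023932   72.45205698] [3.14114876e+00 1.91748910e-03 2.44283753e+00] 13.8398450559119 [-1.21119579 -2.71955134  6.56480096] [-0.50406381  0.26896685  0.02366842] 12.55
4391 [576.93184406 -55.07192529  98.13094597]
pca -39.87042790770132
flange z 68.33114604947625 0.7109558025001161
2125 [568.49164   36.703598  61.47381 ] ((569.1996459960938, 37.294158935546875), (12.208150863647461, 33.94232177734375), 6.931919574737549)
```

The lid bar is 0.82 rad from the notch, with half-way at 0.785 and the plunger from 0.95. The flange is flat at z 68 and the cap is shut. I hand in.

```bash
python3 -c "
from cell import manip
print(manip.sign_off())"
```

```text
the job is handed in; nothing more can be done
None
```

The job is handed in: the drain cap is screwed shut to its stop, and the lid is seated flat and still gripped at about 0.82 rad, just past the 0.785 half-way mark to allow for the carrier's play and short of the lock, at about 12.6 s on the robot's clock.

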